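Close the stamp case: cover plate onto its pins, turn button over it

TASK

The cover plate of the dark wooden stamp case was left slid to one side, riding on top of the four brass pins. Slide it back until its holes drop over the pins and it lies flat on the rim, then swing the brass turn button fully over the cover to lock it. Do not knock the things standing around.

Things in the scene. Friction and masses are not known exactly. Their poses are not given: they have to be found in the camera images.
- case: Dark wooden stamp case, fixed, 126 (x) by 144 (y) mm; origin at the centre of its underside on the table. The rim for the cover is 45 mm high. Along both long sides (x = +-51..63 mm) a cheek, 56 mm high, guides the cover, so that it slides along the case's y only; the ends have no cheek. Four brass pins, 5 mm thick, stand 8 mm above the rim at x = +-38, y = +-45 mm.
- cover: Loose plywood plate, 100 (x) by 160 (y) by 10 mm, 0.1 to 0.16 kg, no handle, four 10 mm through holes at x = +-38, y = +-45 mm. Origin: centre of its underside, axes as the case's. Starts 14 to 30 mm along the case's +y, level on the pin tops, underside at 53 mm. Centred within about 2 mm it drops onto the rim: underside at 45, top at 55 mm, its ends 8 mm out beyond the case's ends.
- turn_button (a joint): Turn button on the case's -x cheek, rad about the vertical, counter-clockwise from above: 0 points out (case -x), pi/2 to case -y, 3.14 (end stop) across the cover (case +x). Starts at 0.7 to 1.3, stays where left; light friction, about 1 N at the post. Its brass strap, 11 mm wide, lies 58 to 64 mm above the table: it clears the cover only when that is seated.
- button_post (a point): Mid height of the black upright post at the end of the turn button, 12 mm thick, from 64 to 86 mm above the table, 30 mm from the pivot. Push or pinch it to swing the button.
- button_pivot (a point): Pivot of the turn button (58 mm above the table), in the case's frame at x = -57, y = 0 mm.
- candle_jar_1: Dark candle jar, 60 mm wide, 66 mm high. A bystander: leave it standing. Origin at the centre of its underside.
- ink_pad: Flat black ink pad, 57 x 80 x 14 mm. A bystander: leave it standing. Origin at the centre of its underside.
- stamp_a: Turned beech handle stamp, 32 x 39 mm, 74 mm high. A bystander: leave it standing. Origin at the centre of its underside.
- stamp_b: Turned beech handle stamp, 35 x 43 mm, 74 mm high. A bystander: leave it standing. Origin at the centre of its underside.
- jar_b: Dark candle jar, 57 mm wide, 63 mm high. A bystander: leave it standing. Origin at the centre of its underside.
Things that resemble listed ones, but are neither listed nor needed, are in the scene too. Of the things that look like the cover, the larger one is meant.

How it is judged (in metres and radians):
On the way:
1. the cover lies flat on the rim, over its pins (z of cover in the frame of case below 0.047 m and horizontal distance between cover and case below 0.006 m and angle between cover's own z axis and vertical below 0.03 rad), for 0.2 s.
At the end, for the whole second after the job is handed in: The cover lies flat on the case's rim over its four pins (underside within 2 mm of the rim, centre within 6 mm of the case's, tilt under 0.03 rad), at rest, and the turn button points across it (joint above 2.75 rad) (all of step 1 and z of cover in the frame of case above 0.043 m and value of joint turn_button above 2.75 rad and linear speed of cover below 0.02 m/s); the robot touches nothing.
It fails at once if a thing standing around is knocked (moved more than 20 mm) (distance of any of candle_jar_1, ink_pad, stamp_a, stamp_b, jar_b from where it was at the start of the episode above 0.02 m).
It also fails if it takes over 51 s, if anything falls off the work surface, if the arm or the gripper's body presses on something with over 40 N, if the wrist force passes 120 N, or if a joint passes its speed limit or range.

ROBOT

A 7-joint arm with a two-finger parallel gripper is mounted at the origin on a cart in front of the work surface, level with it; the furniture and walls round the work are solid. World frame = base frame: x ahead of the robot, y to its left, z up, the work surface at z = 0. Lengths are in m, angles in degrees, forces in N, time in s.
With the tool pointing down it reaches from about 0.425 to 0.925 m from the base axis. Payload 6.8 kg.
Tool frame: the origin (TCP) lies at the very end of the fingers, on their centre line; the grasp point (between the pads) lies 19 mm behind it; z points along the fingers, y is the direction in which the jaws open and shut (so a half turn about z gives the same grasp; the last joint's range is limited). The gripper opens to 85 mm and grips with 20 to 120 N. Pads are 22 mm wide; open, the fingers measure 114 mm over their backs; the gripper's body (76 mm by 85 mm) begins 54 mm behind the grasp point. The pads swing forward as they close: fully open they stand 13 mm farther back than shut.
Start: joints at [66.572, 27.33, 1.283, 89.118, -0.659, 63.558, -4.761], TCP at [0.2, -0.645, 0.231] pointing down, gripper open.
Joint ranges: [-169.35, 169.35], [-19.33, 120.38], [-80.79, 83.38], [13.8, 139.57], [-78.32, 258.32], [9.67, 109.79], [-169.56, 169.56]. Speed limits (degrees/s): [136.94, 136.94, 180, 180, 180, 180, 180].

INTERFACE

Orientations are given as a 3x3 rotation matrix whose columns are the frame's x, y, z axes.
In Python, from workcell import r gives the robot as it stands. The module is installed in compiled form; this text tells all that it offers.
- The arm moves only by the tool send_rows, never from a script. Its argument "targets" is a list of rows, each an object of numbers: "hand": the gripper's target within -1 to 1 (shut at 1, half-way at 0, fully open at -1); "tx", "ty", "tz": the shift along the tool's x, y, z in cm; "ax", "ay", "az": the turn, a rotation vector about the tool's x, y, z in rad. A call has 1 to 5 rows; each row is the pose to reach, as a shift and turn from the pose measured when the call began, along the tool's axes at that moment; what a row does not reach only later rows make up. A row lasts 1/10 s, in which the tool goes at most 50 mm and 8.59 degrees, less where a joint would pass 70% of its speed; a pose out of reach is approached as far as the arm can. A call with a gripper value outside its range is refused whole. The fingers move at their own pace and stop on an object; the grip force is fixed at half the most. Time passes only in rows, so rows that repeat a pose let the fingers close. It gives the time, the measured TCP pose, the force and the opening at its end, in the units of the state.
- r.state(): the state, without advancing time (a new reading comes with each control period).
- r.grab_frame(name): name is "scene" or "top" or "wrist"; returns (picture, depth): 400x640x3 uint8, red, green, blue; 400x640 float32, m along the optical axis (not along the pixel's ray), 0 where there is no reading.
- r.camera_params(name): a dict with "fx", "fy", "cx", "cy" (pixels), "T" (4x4, takes a point from camera to world coordinates). Camera axes: x right, y down, z forward; pixel columns grow to the right and rows downward; lengths in m; the calibration is good to about 2 mm. The wrist camera is an equidistant fisheye: a pixel r from the principal point sees the ray r / f radians off the axis. A picture is of the moment at which its call begins: read the wrist's pose just before it. camera_params takes no time and is no camera call; for the wrist camera it gives the pose at the moment of the call.
- r.job_done(): hands the job in, once; it reports no verdict.
The state is a dict: "clock": time; "joint_pos": joint angles; "qvel": joint speeds; "tau": joint torques, N m; "eef_pos": TCP position; "ee_rot": TCP orientation; "force": force on the tool from outside, world axes, zero at the start; "moment": the same for the moment, N m; "grip_width": finger opening in m.
Only numpy, scipy, OpenCV 4.12 (cv2) and the standard library are available. Lean on these libraries where they do the work, as an engineer would, in place of code of your own. Each camera call takes 0.05 s, during which the arm holds its last target.

## Working session

There is one attempt and no reset: what is moved stays moved. The work goes in short steps, Python scripts to look and compute and a tool call to move; the robot and the scene stay as the last step left them, time stands still between calls to the robot, and variables do not carry over. Pictures are saved under pics/ and viewed, and the job is handed in when it is done.

Besides the shell and the picture viewer there is one more tool, called after "Call:" in YAML: its name, and indented under it one key for each argument. send_rows: Moves the arm, as the interface text tells. Its arguments: {"type":"object","properties":{"targets":{"type":"array","items":{"type":"object","properties":{"hand":{"type":"number"},"tx":{"type":"number"},"ty":{"type":"number"},"tz":{"type":"number"},"ax":{"type":"number"},"ay":{"type":"number"},"az":{"type":"number"}}}}},"required":["targets"]}

```bash
mkdir -p pics; python3 - <<'E'
from workcell import r
import cv2,numpy as np
s=r.state();print(s)
for n in("scene","top"):
    p,d=r.grab_frame(n);c=r.camera_params(n);print(n,c)
    cv2.imwrite(f"pics/{n}0.png",p[:,:,::-1]);np.savez(f"{n}0.npz",p=p,d=d,**{k:c[k] for k in("fx","fy","cx","cy","T")})
E
```

```text
{'clock': 0.0, 'joint_pos': array([66.57271989, 27.37474946,  1.27810164, 89.17877106, -0.65815482,
       63.55680501, -4.76219648]), 'qvel': array([ 0.00094063,  0.01755577,  0.11729028, -0.04487215, -0.03259275,
       -0.0147186 ,  0.02692497]), 'tau': array([-2.54479355e-04, -5.96447539e+01,  1.60733432e+00, -2.81192619e+01,
        1.23047177e-02,  9.25613655e-03, -2.86216823e-05]), 'eef_pos': array([ 0.19980769, -0.644131  ,  0.23033393]), 'ee_rot': array([[ 9.55092771e-01,  2.96306208e-01, -6.55203531e-04],
       [ 2.96306904e-01, -9.55091313e-01,  1.67413294e-03],
       [-1.29723217e-04, -1.79309360e-03, -9.99998384e-01]]), 'force': array([0.2144047 , 0.08827675, 0.75582971]), 'moment': array([ 0.01871386, -0.0335244 , -0.05006675]), 'grip_width': 0.08550191827142122}
scene {'fx': 441.7777262423669, 'fy': 441.7777262423669, 'cx': 320.3776511389599, 'cy': 200.62186890240412, 'T': array([[-0.50576865, -0.5178257 ,  0.68996712, -0.16748334],
       [-0.86241233,  0.28398735, -0.41904196,  0.56909694],
       [ 0.02104876, -0.80697443, -0.59021116,  0.71301289],
       [ 0.        ,  0.        ,  0.        ,  1.        ]])}
top {'fx': 424.65946412615756, 'fy': 424.65946412615756, 'cx': 324.14038801046325, 'cy': 197.20054074516264, 'T': array([[-0.00253947, -0.9830632 ,  0.18324929,  0.36661487],
       [-0.99995112,  0.00424745,  0.00892862,  0.12319479],
       [-0.00955574, -0.18321765, -0.98302593,  1.09577858],
       [ 0.        ,  0.        ,  0.        ,  1.        ]])}
```

View pics/scene0.png

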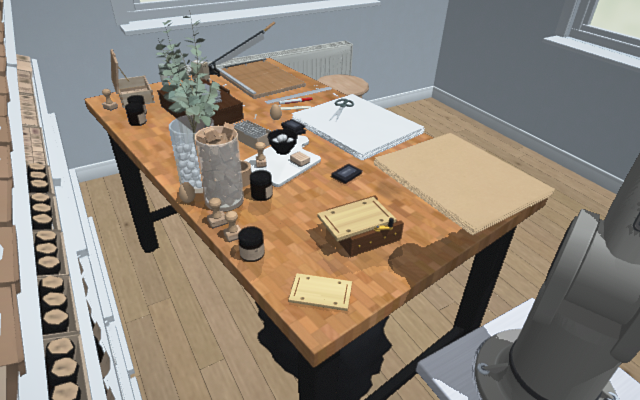

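View pics/top0.png

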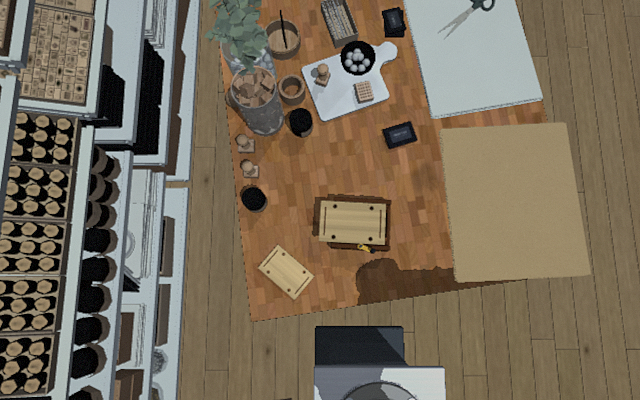

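```bash
python3 - <<'E'
import cv2
t=cv2.imread("pics/top0.png");cv2.imwrite("pics/topz.png",cv2.resize(t[180:270,290:410],None,fx=6.5,fy=6.5,interpolation=cv2.INTER_CUBIC))
t=cv2.imread("pics/scene0.png");cv2.imwrite("pics/scz.png",cv2.resize(t[185:260,300:420],None,fx=6.5,fy=6.5,interpolation=cv2.INTER_CUBIC))
E
```

```text
(no output)
```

View pics/topz.png

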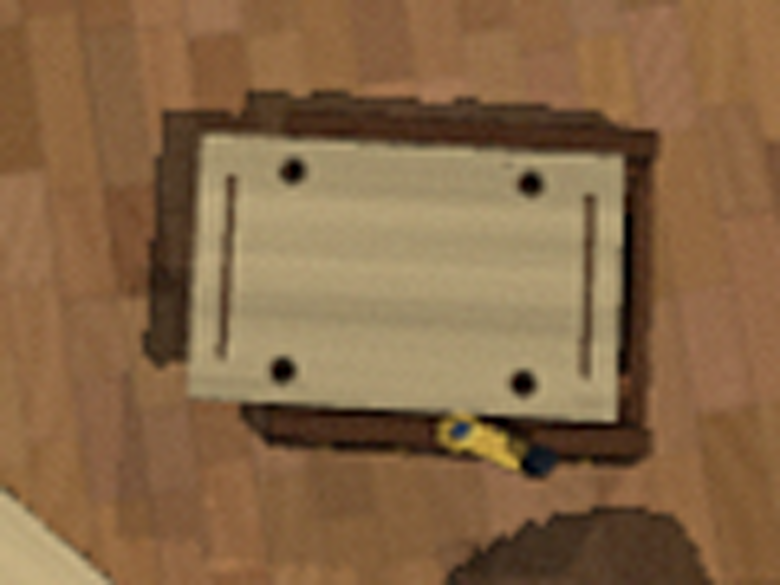

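View pics/scz.png

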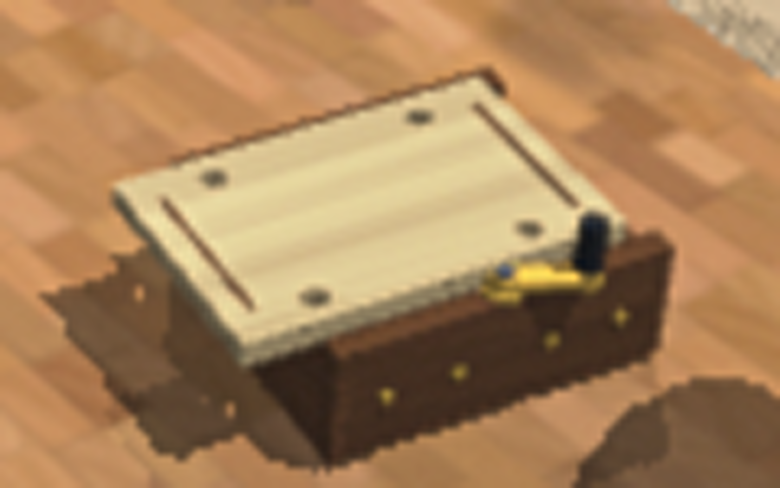

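```bash
cat > h.py <<'E'
import numpy as np,cv2
def ray(c,u,v,z):
    T=c["T"];d=T[:3,:3]@np.array([(u-c["cx"])/c["fx"],(v-c["cy"])/c["fy"],1]);o=T[:3,3]
    return (o+d*(z-o[2])/d[2])[:2]
E
python3 - <<'E'
from h import *
c=np.load("top0.npz");p=c["p"]
hsv=cv2.cvtColor(p,cv2.COLOR_RGB2HSV)
m=np.zeros(p.shape[:2],np.uint8);sub=hsv[180:270,290:410]
print(hsv[222,330],hsv[222,352],hsv[215,300],hsv[205,325])
mm=((hsv[...,2]>140)&(hsv[...,1]<120)&(hsv[...,1]>50)).astype(np.uint8)
m[190:260,305:400]=mm[190:260,305:400]
m=cv2.morphologyEx(m,cv2.MORPH_OPEN,np.ones((3,3)))
cs,_=cv2.findContours(m,cv2.RETR_EXTERNAL,cv2.CHAIN_APPROX_NONE);k=max(cs,key=cv2.contourArea)
w=np.array([ray(c,*q[0],.063) for q in k],np.float32)
print(cv2.contourArea(k),cv2.minAreaRect(w*1000),cv2.boundingRect(k))
Z=lambda u,v:(290+(u+.5)/6.5-.5,180+(v+.5)/6.5-.5)
for n,q,z in [("h1",(292,171),.063),("h2",(530,184),.063),("h3",(283,371),.063),("h4",(522,383),.063),("cTL",(200,133),.063),("cTR",(626,155),.063),("cBR",(616,420),.063),("cBL",(189,395),.063),
 ("nearcheek L",(243,405),.056),("nearcheek R",(650,462),.056),("nearcheekR inner",(652,430),.056),("farcheek R out",(657,130),.056),("farR in",(655,158),.056),("pivot",(459,430),.064),("post",(540,458),.086)]:
    print(n,ray(c,*Z(*q),z).round(4))
for n,q,z in [("jar_near",(254,199),.06),("stamp",(250,168),.06),("pad",(400,135),.01),("plate2 top corner",(313,272),.01),("plate2",(276,247),.01)]: print(n,ray(c,*q,z).round(3))
c=np.load("scene0.npz")
Z=lambda u,v:(300+(u+.5)/6.5-.5,185+(v+.5)/6.5-.5)
for n,q,z in [("near cheek R",(668,240),.056),("near cheek L",(333,352),.056),("near bottom L",(330,468),0),("h1",(213,179),.063),("h2",(419,118),.063),("h3",(316,297),.063),("h4",(529,230),.063),("coverBL",(243,350),.063),("coverTL",(115,187),.063),("pivot",(506,270),.064),("post",(594,217),.086)]:
    print("S",n,ray(c,*Z(*q),z).round(4))
E
```

```text
[ 21  89 174] [ 21  87 175] [ 14 135 147] [ 21  83 165]
2391.0 ((496.8072814941406, 64.12590026855469), (159.04087829589844, 98.71431732177734), 86.52803039550781) (319, 201, 67, 43)
h1 [0.5373 0.1071]
h2 [0.5319 0.0171]
h3 [0.4615 0.111 ]
h4 [0.4567 0.0218]
cTL [0.552 0.142]
cTR [ 0.5429 -0.0195]
cBR [ 0.4428 -0.0129]
cBL [0.4526 0.1462]
nearcheek L [0.4494 0.126 ]
nearcheek R [ 0.4276 -0.0261]
nearcheekR inner [ 0.4395 -0.0272]
farcheek R out [ 0.5537 -0.0326]
farR in [ 0.5429 -0.0315]
pivot [0.4392 0.0457]
post [0.4274 0.0181]
jar_near [0.556 0.307]
stamp [0.635 0.319]
pad [ 0.737 -0.07 ]
plate2 top corner [0.377 0.162]
plate2 [0.44  0.256]
S near cheek R [ 0.434 -0.026]
S near cheek L [0.4417 0.1161]
S near bottom L [0.4414 0.1135]
S h1 [0.5381 0.106 ]
S h2 [0.5325 0.0169]
S h3 [0.4626 0.1099]
S h4 [0.4567 0.0212]
S coverBL [0.4511 0.1475]
S coverTL [0.5514 0.1403]
S pivot [0.4413 0.043 ]
S post [0.4294 0.0159]
```

Call:
send_rows:
  targets:
    - {"tx": 4.2,"ty": -2.7,"az": 0.07,"hand": 1}
    - {"tx": 8.4,"ty": -5.4,"az": 0.14,"hand": 1}
    - {"tx": 12.6,"ty": -8.1,"az": 0.22,"hand": 1}
    - {"tx": 16.8,"ty": -10.8,"az": 0.29,"hand": 1}
    - {"tx": 21,"ty": -13.5,"az": 0.36,"hand": 1}

```text
invalid input
```

Call:
send_rows:
  targets:
    - {"hand": 1.0,"tx": 4.2,"ty": -2.7,"tz": 0.0,"ax": 0.0,"ay": 0.0,"az": 0.07}
    - {"hand": 1.0,"tx": 8.4,"ty": -5.4,"tz": 0.0,"ax": 0.0,"ay": 0.0,"az": 0.14}
    - {"hand": 1.0,"tx": 12.6,"ty": -8.1,"tz": 0.0,"ax": 0.0,"ay": 0.0,"az": 0.22}
    - {"hand": 1.0,"tx": 16.8,"ty": -10.8,"tz": 0.0,"ax": 0.0,"ay": 0.0,"az": 0.29}
    - {"hand": 1.0,"tx": 21.0,"ty": -13.5,"tz": 0.0,"ax": 0.0,"ay": 0.0,"az": 0.36}

```text
clock: 0.6
eef_pos: [0.3612, -0.4511, 0.2303]
ee_rot: [[0.998, -0.062, -0.001], [-0.062, -0.998, 0.002], [-0.001, -0.002, -1.0]]
force: [1.0, -0.2, 0.4]
grip_width: 0.0119
```

Call:
send_rows:
  targets:
    - {"hand": 1.0,"tx": 2.0,"ty": -4.5,"tz": 0.0,"ax": 0.0,"ay": 0.0,"az": 0.0}
    - {"hand": 1.0,"tx": 4.0,"ty": -9.0,"tz": 0.0,"ax": 0.0,"ay": 0.0,"az": 0.0}
    - {"hand": 1.0,"tx": 6.0,"ty": -13.5,"tz": 0.0,"ax": 0.0,"ay": 0.0,"az": 0.0}
    - {"hand": 1.0,"tx": 8.0,"ty": -18.0,"tz": 0.0,"ax": 0.0,"ay": 0.0,"az": 0.0}
    - {"hand": 1.0,"tx": 10.0,"ty": -22.5,"tz": 0.0,"ax": 0.0,"ay": 0.0,"az": 0.0}

```text
clock: 1.1
eef_pos: [0.4753, -0.2308, 0.2305]
ee_rot: [[0.998, -0.062, -0.001], [-0.062, -0.998, 0.002], [-0.001, -0.002, -1.0]]
force: [1.5, -0.2, 0.2]
grip_width: -0.0002
```

Call:
send_rows:
  targets:
    - {"hand": 1.0,"tx": 0.6,"ty": -4.5,"tz": 0.0,"ax": 0.0,"ay": 0.0,"az": 0.0}
    - {"hand": 1.0,"tx": 1.2,"ty": -9.0,"tz": 0.0,"ax": 0.0,"ay": 0.0,"az": 0.0}
    - {"hand": 1.0,"tx": 1.8,"ty": -13.5,"tz": 0.0,"ax": 0.0,"ay": 0.0,"az": 0.0}
    - {"hand": 1.0,"tx": 2.4,"ty": -18.0,"tz": 0.0,"ax": 0.0,"ay": 0.0,"az": 0.0}
    - {"hand": 1.0,"tx": 3.0,"ty": -22.5,"tz": 0.0,"ax": 0.0,"ay": 0.0,"az": 0.0}

```text
clock: 1.6
eef_pos: [0.5191, -0.0064, 0.2307]
ee_rot: [[0.998, -0.062, -0.002], [-0.062, -0.998, 0.002], [-0.002, -0.002, -1.0]]
force: [1.0, -0.3, -0.1]
grip_width: 0.0001
```

Call:
send_rows:
  targets:
    - {"hand": 1.0,"tx": -0.5,"ty": -4.0,"tz": 0.0,"ax": 0.0,"ay": 0.0,"az": 0.0}
    - {"hand": 1.0,"tx": -1.0,"ty": -8.0,"tz": 0.0,"ax": 0.0,"ay": 0.0,"az": 0.0}
    - {"hand": 1.0,"tx": -1.5,"ty": -12.0,"tz": 0.0,"ax": 0.0,"ay": 0.0,"az": 0.0}
    - {"hand": 1.0,"tx": -2.0,"ty": -16.0,"tz": 0.0,"ax": 0.0,"ay": 0.0,"az": 0.0}
    - {"hand": 1.0,"tx": -2.5,"ty": -19.3,"tz": 0.0,"ax": 0.0,"ay": 0.0,"az": 0.0}

```text
clock: 2.1
eef_pos: [0.5054, 0.1902, 0.2309]
ee_rot: [[0.998, -0.061, -0.002], [-0.061, -0.998, 0.002], [-0.002, -0.002, -1.0]]
force: [1.2, -1.3, 0.2]
grip_width: 0.0004
```

Call:
send_rows:
  targets:
    - {"hand": 1.0,"tx": 0.0,"ty": 0.0,"tz": 4.5,"ax": 0.0,"ay": 0.0,"az": 0.0}
    - {"hand": 1.0,"tx": 0.0,"ty": 0.0,"tz": 9.0,"ax": 0.0,"ay": 0.0,"az": 0.0}
    - {"hand": 1.0,"tx": 0.0,"ty": 0.0,"tz": 13.5,"ax": 0.0,"ay": 0.0,"az": 0.0}
    - {"hand": 1.0,"tx": 0.0,"ty": 0.0,"tz": 17.0,"ax": 0.0,"ay": 0.0,"az": 0.0}
    - {"hand": 1.0,"tx": 0.0,"ty": 0.0,"tz": 18.5,"ax": 0.0,"ay": 0.0,"az": 0.0}

```text
clock: 2.6
eef_pos: [0.5027, 0.1894, 0.0425]
ee_rot: [[0.998, -0.061, -0.007], [-0.061, -0.998, -0.0], [-0.007, 0.001, -1.0]]
force: [-0.5, -0.0, 0.0]
grip_width: -0.0001
```

```bash
cat > g.py <<'E'
from workcell import r
import cv2,sys
n=sys.argv[1]
s=r.state();print(s["clock"],s["eef_pos"].round(4),s["force"].round(1),s["joint_pos"].round(0))
a=[]
p,d=r.grab_frame("top");a.append(cv2.resize(p[180:270,290:410],None,fx=4.4,fy=4.4,interpolation=cv2.INTER_CUBIC))
p,d=r.grab_frame("scene");a.append(cv2.resize(p[160:268,295:425],None,fx=3.6667,fy=3.6667,interpolation=cv2.INTER_CUBIC)[:,:])
import numpy as np
a[0]=cv2.resize(a[0],(400,300));a[1]=cv2.resize(a[1],(400,332))[:300]
cv2.imwrite(f"pics/{n}.png",cv2.resize(np.hstack(a),None,fx=1,fy=1)[:,:,::-1])
E
python3 g.py a1
```

```text
2.6 [0.5027 0.1894 0.0425] [-0.5 -0.   0. ] [ -13.   31.  -18.  115.   14.   37. -134.]
```

View pics/a1.png

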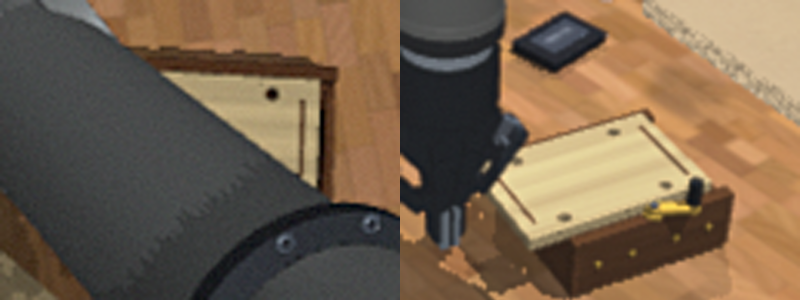

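Call:
send_rows:
  targets:
    - {"hand": 1.0,"tx": 0.0,"ty": 1.0,"tz": 0.0,"ax": 0.0,"ay": 0.0,"az": 0.0}
    - {"hand": 1.0,"tx": 0.0,"ty": 2.0,"tz": 0.0,"ax": 0.0,"ay": 0.0,"az": 0.0}
    - {"hand": 1.0,"tx": 0.0,"ty": 2.6,"tz": 0.0,"ax": 0.0,"ay": 0.0,"az": 0.0}
    - {"hand": 1.0,"tx": 0.0,"ty": 3.0,"tz": 0.0,"ax": 0.0,"ay": 0.0,"az": 0.0}
    - {"hand": 1.0,"tx": 0.0,"ty": 3.4,"tz": 0.0,"ax": 0.0,"ay": 0.0,"az": 0.0}

```text
clock: 3.2
eef_pos: [0.5021, 0.1557, 0.0449]
ee_rot: [[0.998, -0.061, -0.004], [-0.061, -0.998, 0.001], [-0.004, -0.001, -1.0]]
force: [0.2, 1.5, 0.5]
grip_width: -0.0001
```

```bash
python3 g.py a2
```

```text
3.2 [0.5021 0.1557 0.0449] [0.2 1.5 0.5] [ -10.   30.  -18.  116.   14.   36. -130.]
```

View pics/a2.png

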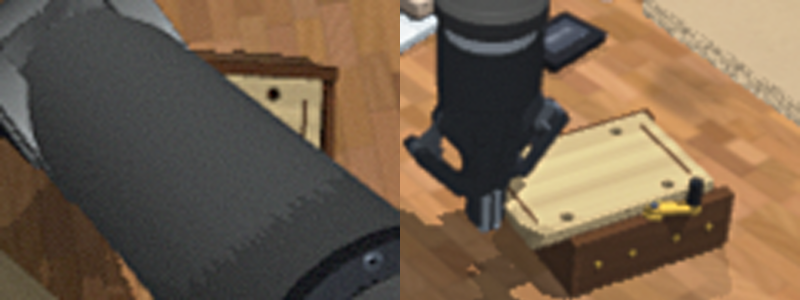

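Call:
send_rows:
  targets:
    - {"hand": 1.0,"tx": 0.0,"ty": 0.4,"tz": 0.1,"ax": 0.0,"ay": 0.0,"az": 0.0}
    - {"hand": 1.0,"tx": 0.0,"ty": 0.8,"tz": 0.2,"ax": 0.0,"ay": 0.0,"az": 0.0}
    - {"hand": 1.0,"tx": 0.0,"ty": 1.1,"tz": 0.3,"ax": 0.0,"ay": 0.0,"az": 0.0}
    - {"hand": 1.0,"tx": 0.0,"ty": 1.3,"tz": 0.3,"ax": 0.0,"ay": 0.0,"az": 0.0}
    - {"hand": 1.0,"tx": 0.0,"ty": 1.5,"tz": 0.3,"ax": 0.0,"ay": 0.0,"az": 0.0}

```text
clock: 3.8
eef_pos: [0.5011, 0.1407, 0.0416]
ee_rot: [[0.998, -0.061, -0.005], [-0.061, -0.998, 0.001], [-0.005, -0.001, -1.0]]
force: [0.7, 2.9, 1.4]
grip_width: -0.0
```

```bash
python3 g.py a3
```

```text
3.8 [0.5011 0.1407 0.0416] [0.7 2.9 1.4] [  -8.   30.  -18.  117.   14.   36. -129.]
```

View pics/a3.png

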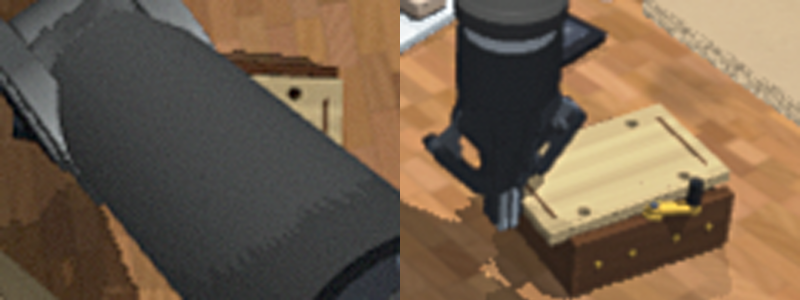

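Call:
send_rows:
  targets:
    - {"hand": 1.0,"tx": 0.0,"ty": 0.1,"tz": 0.0,"ax": 0.0,"ay": 0.0,"az": 0.0}
    - {"hand": 1.0,"tx": 0.0,"ty": 0.2,"tz": 0.0,"ax": 0.0,"ay": 0.0,"az": 0.0}
    - {"hand": 1.0,"tx": 0.0,"ty": 0.3,"tz": 0.0,"ax": 0.0,"ay": 0.0,"az": 0.0}
    - {"hand": 1.0,"tx": 0.0,"ty": 0.4,"tz": 0.0,"ax": 0.0,"ay": 0.0,"az": 0.0}
    - {"hand": 1.0,"tx": 0.0,"ty": 0.5,"tz": 0.0,"ax": 0.0,"ay": 0.0,"az": 0.0}

```text
clock: 4.4
eef_pos: [0.5004, 0.1347, 0.0413]
ee_rot: [[0.998, -0.062, -0.006], [-0.062, -0.998, -0.0], [-0.006, 0.001, -1.0]]
force: [-0.9, -1.2, -0.9]
grip_width: 0.0003
```

```bash
python3 g.py a4
```

```text
4.4 [0.5004 0.1347 0.0413] [-0.9 -1.2 -0.9] [  -8.   29.  -17.  117.   14.   35. -129.]
```

View pics/a4.png

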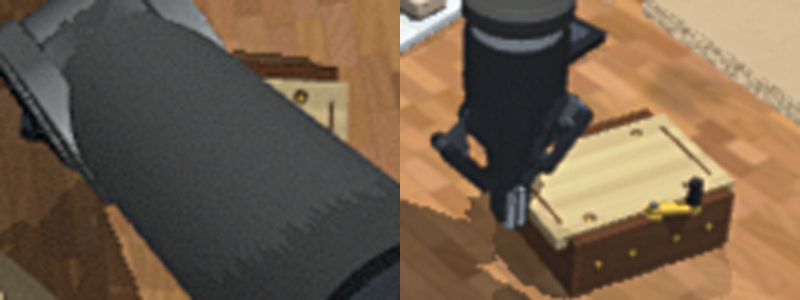

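Call:
send_rows:
  targets:
    - {"hand": 1.0,"tx": 0.0,"ty": -1.5,"tz": 0.0,"ax": 0.0,"ay": 0.0,"az": 0.0}
    - {"hand": 1.0,"tx": 0.0,"ty": -2.5,"tz": -1.0,"ax": 0.0,"ay": 0.0,"az": 0.0}
    - {"hand": 1.0,"tx": 0.0,"ty": -2.5,"tz": -5.0,"ax": 0.0,"ay": 0.0,"az": 0.0}
    - {"hand": 1.0,"tx": 0.0,"ty": -2.5,"tz": -9.0,"ax": 0.0,"ay": 0.0,"az": 0.0}
    - {"hand": 0.3,"tx": 0.0,"ty": -2.5,"tz": -13.0,"ax": 0.0,"ay": 0.0,"az": 0.0}

```text
clock: 5.0
eef_pos: [0.5023, 0.1613, 0.1735]
ee_rot: [[0.998, -0.06, -0.006], [-0.06, -0.998, 0.0], [-0.006, -0.0, -1.0]]
force: [0.9, 0.5, 0.5]
grip_width: 0.0134
```

```bash
python3 - <<'E'
from workcell import r
import cv2,numpy as np
p,d=r.grab_frame("scene");c=r.camera_params("scene")
cv2.imwrite("pics/b1.png",cv2.resize(p[175:265,300:420],None,fx=6.5,fy=6.5,interpolation=cv2.INTER_CUBIC)[:,:,::-1])
from h import ray
Z=lambda u,v:(300+(u+.5)/6.5-.5,175+(v+.5)/6.5-.5)
print(r.state()["eef_pos"],r.state()["grip_width"])
E
```

```text
[0.50592674 0.16287001 0.1801804 ] 0.020560493257695732
```

View pics/b1.png

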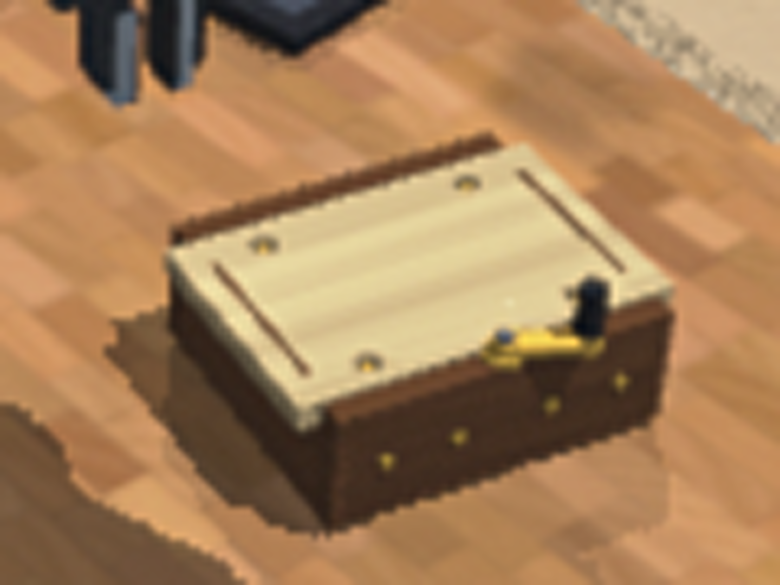

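Call:
send_rows:
  targets:
    - {"hand": 0.3,"tx": -1.5,"ty": 3.5,"tz": 0.0,"ax": 0.0,"ay": 0.0,"az": 0.0}
    - {"hand": 0.3,"tx": -3.0,"ty": 7.0,"tz": 0.0,"ax": 0.0,"ay": 0.0,"az": 0.0}
    - {"hand": 0.3,"tx": -4.5,"ty": 10.5,"tz": 1.0,"ax": 0.0,"ay": 0.0,"az": 0.0}
    - {"hand": 0.3,"tx": -6.0,"ty": 14.0,"tz": 3.0,"ax": 0.0,"ay": 0.0,"az": 0.0}
    - {"hand": 0.3,"tx": -6.5,"ty": 15.1,"tz": 5.0,"ax": 0.0,"ay": 0.0,"az": 0.0}

```text
clock: 5.55
eef_pos: [0.4307, 0.0137, 0.1295]
ee_rot: [[0.998, -0.063, 0.004], [-0.063, -0.998, 0.002], [0.004, -0.002, -1.0]]
force: [0.5, 0.0, 0.8]
grip_width: 0.0304
```

```bash
python3 - <<'E'
from workcell import r
import cv2,numpy as np
s=r.state();print(s["eef_pos"],s["grip_width"],s["joint_pos"].round())
c=r.camera_params("wrist");print(c)
p,d=r.grab_frame("wrist");
cv2.imwrite("pics/w1.png",p[:,:,::-1])
p,d=r.grab_frame("scene")
cv2.imwrite("pics/b2.png",cv2.resize(p[145:265,300:420],None,fx=4.5,fy=4.5,interpolation=cv2.INTER_CUBIC)[:,:,::-1])
E
```

```text
[0.43073367 0.01374081 0.12952179] 0.030364305310186877 [   6.   14.  -18.  126.    6.   41. -110.]
{'fx': 309.70691628693146, 'fy': 309.70691628693146, 'cx': 322.52285229409847, 'cy': 203.1872262977124, 'T': array([[-0.06161102, -0.95292921, -0.29686697,  0.50602734],
       [-0.99809548,  0.0579038 ,  0.02127372,  0.00889429],
       [-0.00308262,  0.29761227, -0.95468185,  0.27302132],
       [ 0.        ,  0.        ,  0.        ,  1.        ]])}
```

View pics/w1.png

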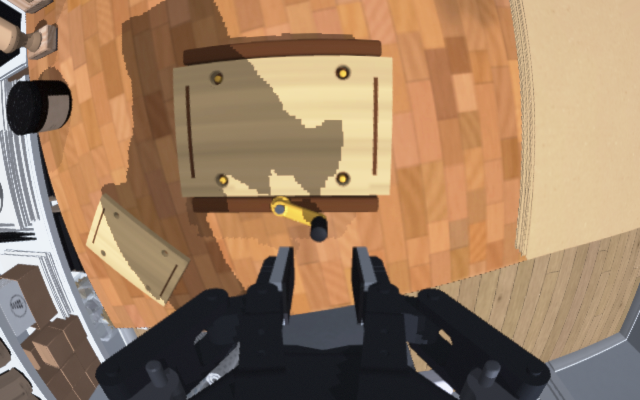

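View pics/b2.png

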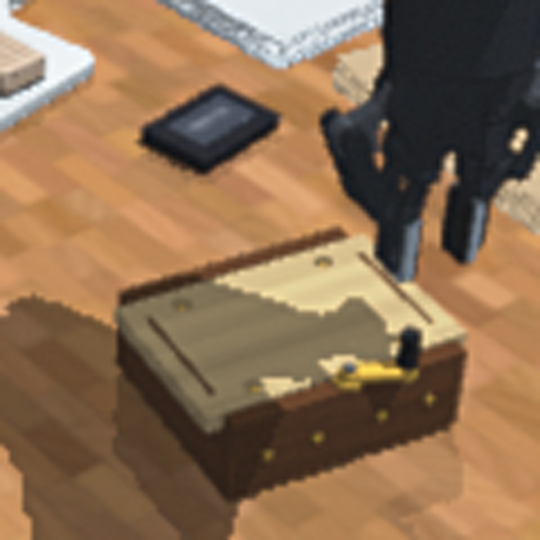

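```bash
cat >> h.py <<'E'
def fray(c,u,v,z):
    x,y=(u-c["cx"])/c["fx"],(v-c["cy"])/c["fy"];t=np.hypot(x,y)
    d=np.array([x/t*np.sin(t),y/t*np.sin(t),np.cos(t)]);T=c["T"];d=T[:3,:3]@d;o=T[:3,3]
    return (o+d*(z-o[2])/d[2])[:2]
E
python3 - <<'E'
from workcell import r
from h import *
c=r.camera_params("wrist")
for q,z in [((319,235),.086),((280,207),.064),((320,223),.067),((217,78),.053),((343,73),.053),((222,181),.053),((343,179),.053)]: print(q,fray(c,*q,z).round(4))
E
```

```text
(319, 235) [0.4257 0.018 ]
(280, 207) [0.4392 0.0452]
(320, 223) [0.4266 0.0175]
(217, 78) [0.5352 0.0848]
(343, 73) [ 0.5299 -0.0047]
(222, 181) [0.4587 0.0894]
(343, 179) [ 0.4542 -0.0008]
```

Call:
send_rows:
  targets:
    - {"hand": 0.3,"tx": -0.1,"ty": -0.4,"tz": 1.0,"ax": 0.0,"ay": 0.0,"az": 0.0}
    - {"hand": 0.3,"tx": -0.1,"ty": -0.4,"tz": 3.0,"ax": 0.0,"ay": 0.0,"az": 0.0}
    - {"hand": 0.3,"tx": -0.1,"ty": -0.4,"tz": 5.0,"ax": 0.0,"ay": 0.0,"az": 0.0}
    - {"hand": 0.3,"tx": -0.1,"ty": -0.4,"tz": 5.8,"ax": 0.0,"ay": 0.0,"az": 0.0}
    - {"hand": 0.3,"tx": -0.1,"ty": -0.4,"tz": 5.8,"ax": 0.0,"ay": 0.0,"az": 0.0}

```text
clock: 6.15
eef_pos: [0.4291, 0.0208, 0.0696]
ee_rot: [[0.998, -0.06, -0.002], [-0.06, -0.998, 0.003], [-0.002, -0.003, -1.0]]
force: [-0.6, -0.3, -0.4]
grip_width: 0.0299
```

```bash
python3 - <<'E'
from workcell import r
import cv2,numpy as np
s=r.state();print(s["eef_pos"],s["grip_width"],s["force"])
p,d=r.grab_frame("wrist");
cv2.imwrite("pics/w2.png",p[100:300,200:440,::-1].repeat(3,0).repeat(3,1))
E
```

```text
[0.42911734 0.02078731 0.06960193] 0.029899936785182577 [-0.59402892 -0.32608267 -0.36025209]
```

View pics/w2.png

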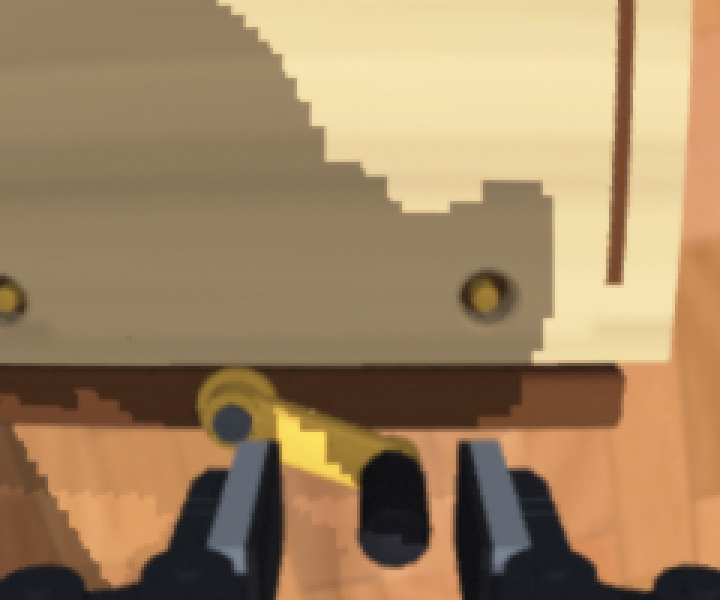

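Call:
send_rows:
  targets:
    - {"hand": 0.6,"tx": 0.0,"ty": 0.3,"tz": -0.1,"ax": 0.0,"ay": 0.0,"az": 0.0}
    - {"hand": 1.0,"tx": 0.0,"ty": 0.3,"tz": -0.1,"ax": 0.0,"ay": 0.0,"az": 0.0}
    - {"hand": 1.0,"tx": 0.0,"ty": 0.3,"tz": -0.1,"ax": 0.0,"ay": 0.0,"az": 0.0}
    - {"hand": 1.0,"tx": 0.0,"ty": 0.3,"tz": -0.1,"ax": 0.0,"ay": 0.0,"az": 0.0}

```text
clock: 6.6
eef_pos: [0.43, 0.0167, 0.0723]
ee_rot: [[0.998, -0.062, 0.001], [-0.062, -0.998, 0.002], [0.001, -0.002, -1.0]]
force: [-1.7, -2.1, 5.2]
grip_width: 0.0088
```

Call:
send_rows:
  targets:
    - {"hand": 1.0,"tx": 0.4,"ty": 0.1,"tz": 0.0,"ax": 0.0,"ay": 0.0,"az": 0.0}
    - {"hand": 1.0,"tx": 0.85,"ty": 0.18,"tz": 0.0,"ax": 0.0,"ay": 0.0,"az": 0.0}
    - {"hand": 1.0,"tx": 1.3,"ty": 0.18,"tz": 0.0,"ax": 0.0,"ay": 0.0,"az": 0.0}
    - {"hand": 1.0,"tx": 1.75,"ty": 0.1,"tz": 0.0,"ax": 0.0,"ay": 0.0,"az": 0.0}

```text
clock: 7.0
eef_pos: [0.4469, 0.0139, 0.0725]
ee_rot: [[0.998, -0.062, -0.0], [-0.062, -0.998, 0.001], [-0.0, -0.001, -1.0]]
force: [6.1, -2.9, -0.0]
grip_width: 0.0089
```

```bash
python3 - <<'E'
from workcell import r
import cv2,numpy as np
s=r.state();print(s["eef_pos"],s["grip_width"],s["force"])
p,d=r.grab_frame("wrist");
cv2.imwrite("pics/w3.png",p[100:300,200:440,::-1].repeat(3,0).repeat(3,1))
E
```

```text
[0.44689661 0.01392862 0.0724896 ] 0.00887668694804196 [ 6.12639494e+00 -2.91191302e+00 -6.08577297e-03]
```

View pics/w3.png

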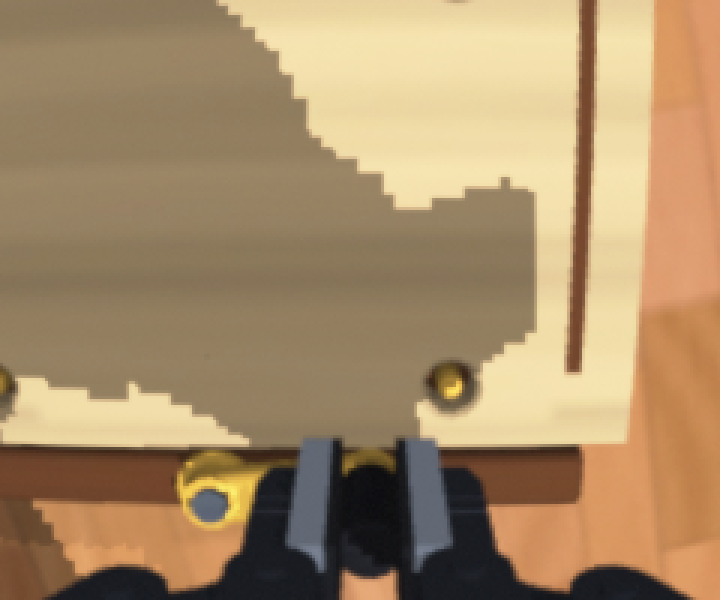

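Call:
send_rows:
  targets:
    - {"hand": 1.0,"tx": 0.5,"ty": -0.2,"tz": 0.0,"ax": 0.0,"ay": 0.0,"az": 0.0}
    - {"hand": 1.0,"tx": 0.9,"ty": -0.4,"tz": 0.0,"ax": 0.0,"ay": 0.0,"az": 0.0}
    - {"hand": 1.0,"tx": 1.26,"ty": -0.67,"tz": 0.0,"ax": 0.0,"ay": 0.0,"az": 0.0}
    - {"hand": 1.0,"tx": 1.57,"ty": -1.0,"tz": 0.0,"ax": 0.0,"ay": 0.0,"az": 0.0}
    - {"hand": 1.0,"tx": 1.83,"ty": -1.36,"tz": 0.0,"ax": 0.0,"ay": 0.0,"az": 0.0}

```text
clock: 7.55
eef_pos: [0.4781, 0.0219, 0.0761]
ee_rot: [[0.998, -0.067, 0.021], [-0.067, -0.998, -0.001], [0.021, -0.001, -1.0]]
force: [21.0, -15.6, 8.1]
grip_width: -0.0001
```

```bash
python3 - <<'E'
from workcell import r
import cv2,numpy as np
s=r.state();print(s["eef_pos"],s["grip_width"],s["force"],s["joint_pos"].round(1),s["qvel"].round(1))
p,d=r.grab_frame("wrist");
cv2.imwrite("pics/w4.png",p[100:300,200:440,::-1].repeat(3,0).repeat(3,1))
p,d=r.grab_frame("scene")
cv2.imwrite("pics/b4.png",cv2.resize(p[145:265,300:420],None,fx=4.5,fy=4.5,interpolation=cv2.INTER_CUBIC)[:,:,::-1])
s=r.state();print(s["eef_pos"],s["grip_width"],s["force"])
E
```

```text
[0.47807795 0.02193184 0.07611968] -6.13661147115966e-05 [ 20.96314888 -15.64165016   8.13910223] [   3.    22.3  -15.8  122.9   10.9   34.9 -114.4] [-4.1  1.6 -0.7 -6.2 -0.5 -0.2 -4. ]
[0.48165513 0.02418316 0.07739414] 1.2606675153147935e-05 [ 25.61161506 -12.63929674   5.84022388]
```

View pics/w4.png

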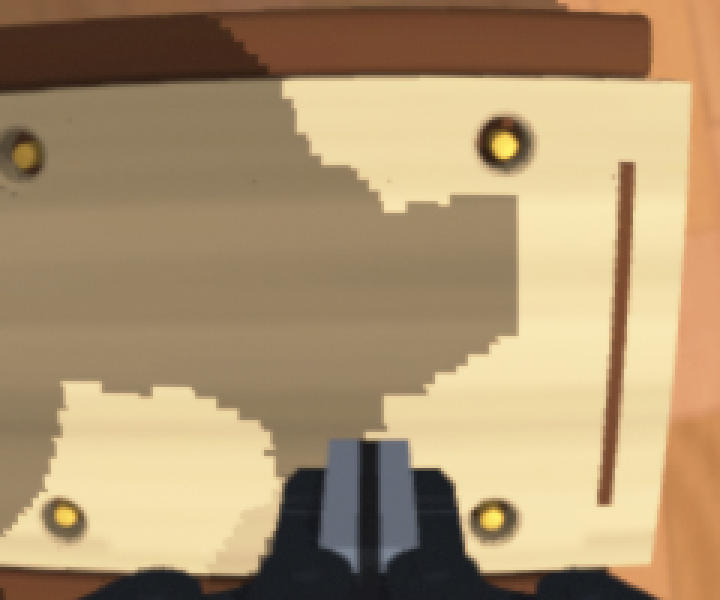

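View pics/b4.png

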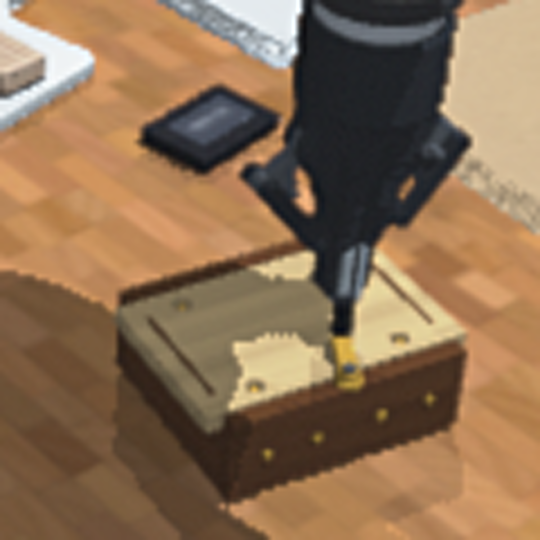

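Call:
send_rows:
  targets:
    - {"hand": 1.0,"tx": 0.6,"ty": 0.0,"tz": -0.5,"ax": 0.0,"ay": 0.0,"az": 0.0}
    - {"hand": 1.0,"tx": 1.2,"ty": 0.0,"tz": -1.5,"ax": 0.0,"ay": 0.0,"az": 0.0}
    - {"hand": 1.0,"tx": 1.5,"ty": 0.0,"tz": -4.0,"ax": 0.0,"ay": 0.0,"az": 0.0}
    - {"hand": 1.0,"tx": 2.0,"ty": 2.0,"tz": -7.0,"ax": 0.0,"ay": 0.0,"az": 0.0}
    - {"hand": 1.0,"tx": 2.0,"ty": 5.0,"tz": -9.0,"ax": 0.0,"ay": 0.0,"az": 0.0}

```text
clock: 8.15
eef_pos: [0.4972, -0.025, 0.17]
ee_rot: [[0.998, -0.062, 0.03], [-0.062, -0.998, 0.004], [0.03, -0.006, -1.0]]
force: [0.9, -0.3, 0.3]
grip_width: -0.0002
```

```bash
python3 - <<'E'
from workcell import r
import cv2,numpy as np
s=r.state();print(s["eef_pos"],s["ee_rot"].round(3),s["grip_width"],s["force"])
p,d=r.grab_frame("wrist");
cv2.imwrite("pics/w5.png",p[100:300,200:440,::-1].repeat(3,0).repeat(3,1))
p,d=r.grab_frame("scene")
cv2.imwrite("pics/b5.png",cv2.resize(p[145:265,300:420],None,fx=4.5,fy=4.5,interpolation=cv2.INTER_CUBIC)[:,:,::-1])
E
```

```text
[ 0.49716527 -0.02504869  0.17001834] [[ 0.998 -0.062  0.03 ]
 [-0.062 -0.998  0.004]
 [ 0.03  -0.006 -1.   ]] -0.00019379089785094737 [ 0.87931534 -0.28569959  0.34682339]
```

View pics/w5.png

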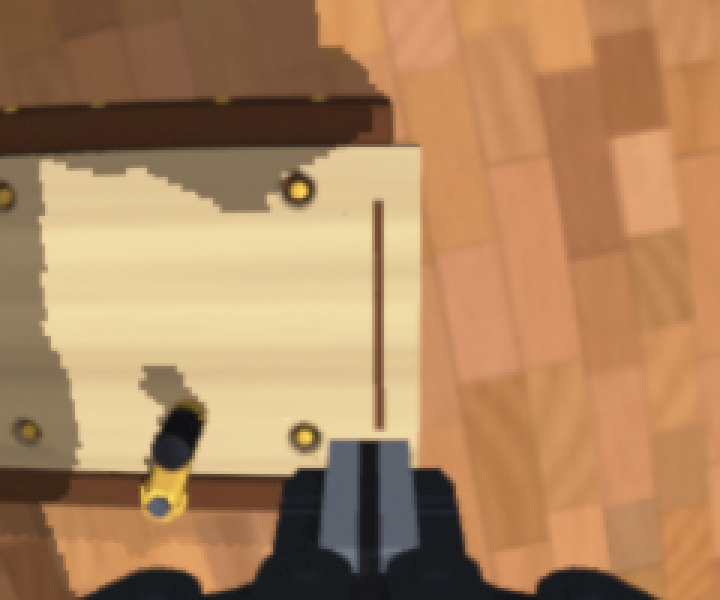

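View pics/b5.png

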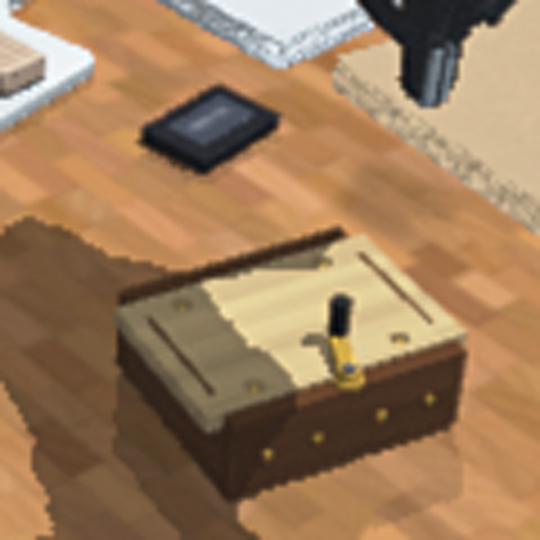

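```bash
cat > m.py <<'E'
E
python3 - <<'E'
from workcell import r
from h import *
c=r.camera_params("wrist")
Z=lambda u,v:(200+(u+.5)/3-.5,100+(v+.5)/3-.5)
for q,z in [((174,453),.086),((190,410),.064),((158,507),.066)]: print(fray(c,*Z(*q),z).round(4))
E
```

```text
[0.4669 0.0259]
[0.4709 0.0249]
[0.44   0.0392]
```

Call:
send_rows:
  targets:
    - {"hand": 1.0,"tx": -2.0,"ty": -0.5,"tz": 2.0,"ax": 0.0,"ay": -0.03,"az": 0.0}
    - {"hand": 1.0,"tx": -3.3,"ty": -1.5,"tz": 5.0,"ax": 0.0,"ay": -0.03,"az": 0.0}
    - {"hand": 1.0,"tx": -3.3,"ty": -2.0,"tz": 8.0,"ax": 0.0,"ay": -0.03,"az": 0.0}
    - {"hand": 1.0,"tx": -3.3,"ty": -2.0,"tz": 9.8,"ax": 0.0,"ay": -0.03,"az": 0.0}
    - {"hand": 1.0,"tx": -3.3,"ty": -2.0,"tz": 9.8,"ax": 0.0,"ay": -0.03,"az": 0.0}

```text
clock: 8.75
eef_pos: [0.4667, -0.0071, 0.0695]
ee_rot: [[0.998, -0.07, -0.003], [-0.07, -0.998, 0.004], [-0.003, -0.004, -1.0]]
force: [0.3, -0.9, 0.5]
grip_width: 0.0002
```

Push along +y to about y = 0.024.

Call:
send_rows:
  targets:
    - {"hand": 1.0,"tx": 0.0,"ty": -0.8,"tz": 0.0,"ax": 0.0,"ay": 0.0,"az": 0.0}
    - {"hand": 1.0,"tx": 0.0,"ty": -1.5,"tz": 0.0,"ax": 0.0,"ay": 0.0,"az": 0.0}
    - {"hand": 1.0,"tx": 0.0,"ty": -2.1,"tz": 0.0,"ax": 0.0,"ay": 0.0,"az": 0.0}
    - {"hand": 1.0,"tx": 0.0,"ty": -2.6,"tz": 0.0,"ax": 0.0,"ay": 0.0,"az": 0.0}
    - {"hand": 1.0,"tx": 0.0,"ty": -3.0,"tz": 0.0,"ax": 0.0,"ay": 0.0,"az": 0.0}

```text
clock: 9.25
eef_pos: [0.4695, 0.0233, 0.0702]
ee_rot: [[0.998, -0.07, -0.002], [-0.07, -0.998, 0.004], [-0.002, -0.004, -1.0]]
force: [1.0, -4.5, 1.2]
grip_width: 0.0002
```

```bash
python3 - <<'E'
from workcell import r
import cv2,numpy as np
p,d=r.grab_frame("wrist");
cv2.imwrite("pics/w6.png",p[100:300,200:440,::-1].repeat(3,0).repeat(3,1))
p,d=r.grab_frame("scene")
cv2.imwrite("pics/b6.png",cv2.resize(p[145:265,300:420],None,fx=4.5,fy=4.5,interpolation=cv2.INTER_CUBIC)[:,:,::-1])
E
```

```text
(no output)
```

View pics/b6.png

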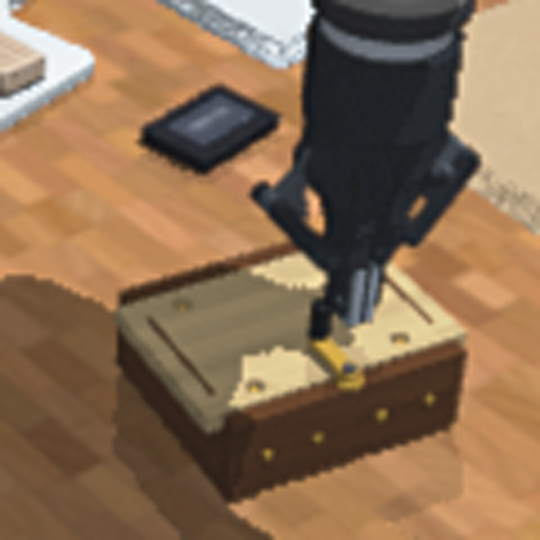

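View pics/w6.png

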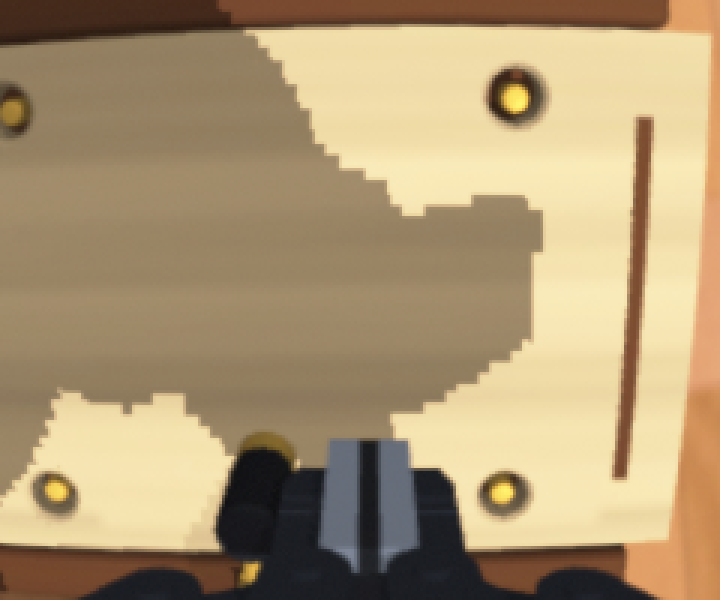

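Call:
send_rows:
  targets:
    - {"hand": 1.0,"tx": 0.0,"ty": -0.2,"tz": 0.0,"ax": 0.0,"ay": 0.0,"az": 0.0}
    - {"hand": 1.0,"tx": 0.0,"ty": 1.5,"tz": 0.0,"ax": 0.0,"ay": 0.0,"az": 0.0}
    - {"hand": 1.0,"tx": 0.5,"ty": 3.0,"tz": -3.0,"ax": 0.0,"ay": 0.0,"az": 0.0}
    - {"hand": 1.0,"tx": 1.0,"ty": 6.0,"tz": -7.0,"ax": 0.0,"ay": 0.0,"az": 0.0}
    - {"hand": 1.0,"tx": 1.0,"ty": 8.0,"tz": -11.0,"ax": 0.0,"ay": 0.0,"az": 0.0}

```text
clock: 9.85
eef_pos: [0.4733, -0.0591, 0.1806]
ee_rot: [[0.998, -0.07, -0.004], [-0.07, -0.998, 0.004], [-0.004, -0.004, -1.0]]
force: [0.7, -0.2, -0.0]
grip_width: 0.0002
```

Call:
send_rows:
  targets:
    - {"hand": 1.0,"tx": 0.0,"ty": 4.0,"tz": 0.0,"ax": 0.0,"ay": 0.0,"az": 0.0}
    - {"hand": 1.0,"tx": 0.0,"ty": 8.0,"tz": 0.0,"ax": 0.0,"ay": 0.0,"az": 0.0}
    - {"hand": 1.0,"tx": 0.0,"ty": 12.0,"tz": 0.0,"ax": 0.0,"ay": 0.0,"az": 0.0}
    - {"hand": 1.0,"tx": 0.0,"ty": 15.0,"tz": 0.0,"ax": 0.0,"ay": 0.0,"az": 0.0}
    - {"hand": 1.0,"tx": 0.0,"ty": 15.0,"tz": 0.0,"ax": 0.0,"ay": 0.0,"az": 0.0}

```text
clock: 10.35
eef_pos: [0.4614, -0.2131, 0.1797]
ee_rot: [[0.997, -0.077, -0.005], [-0.077, -0.997, 0.003], [-0.005, -0.003, -1.0]]
force: [0.4, 0.3, -0.4]
grip_width: -0.0
```

```bash
python3 - <<'E'
from workcell import r
import cv2,numpy as np
print(r.state()["eef_pos"],r.state()["force"])
p,d=r.grab_frame("top");q,_=r.grab_frame("scene")
cv2.imwrite("pics/f1.png",cv2.resize(p[180:270,290:410],None,fx=6.5,fy=6.5,interpolation=cv2.INTER_CUBIC)[:,:,::-1])
cv2.imwrite("pics/f2.png",q[:,:,::-1])
E
```

```text
[ 0.46143569 -0.21312565  0.1796969 ] [ 0.38988798  0.29305938 -0.43338337]
```

View pics/f1.png

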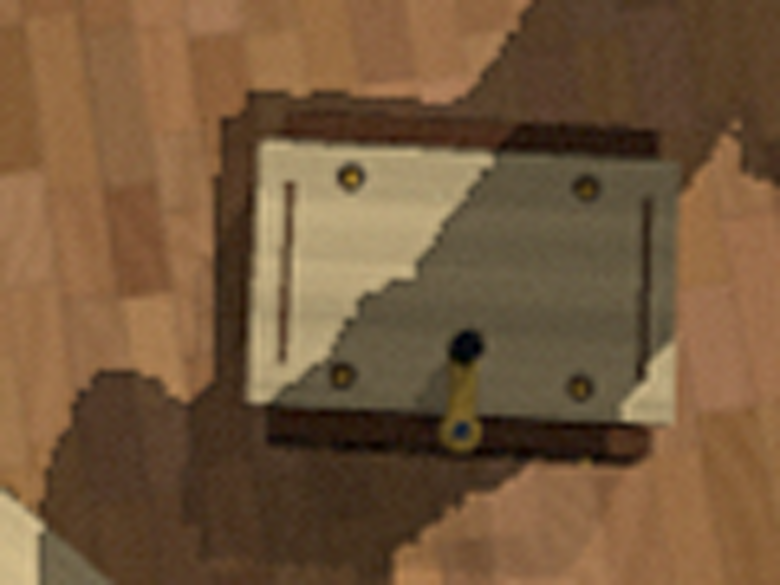

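View pics/f2.png

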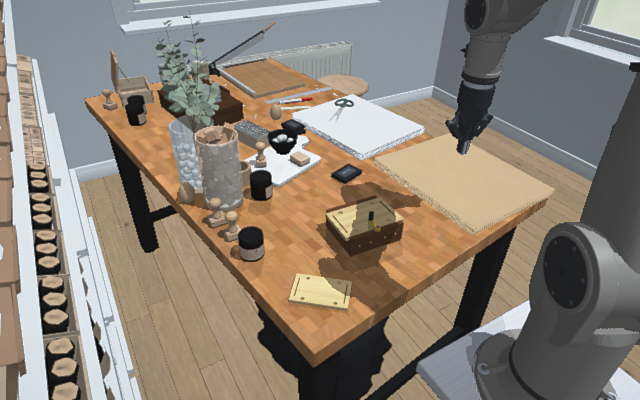

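```bash
python3 -c "
from workcell import r
print(r.job_done())"
```

```text
the job is handed in; nothing more can be done
None
```

I slid the cover back onto its pins, swung the turn button across it and handed the job in at about 10.5 s of the 51 s allowed. No verdict was reported.

- **Cover:** I pushed it by its +y end with the closed fingers until it dropped. In the last pictures all four brass pins show in the holes and the plate lies flat between the cheeks.
- **Turn button:** It went less cleanly. I pinched the post first, but partway round the post slipped out of the jaws. The side force reached about 26 N, well under the 120 N wrist limit. That left the button at about 2.75 rad by my estimate, so I pushed it the rest of the way with the closed fingers. In the last top view the strap lies along the case's +x, roughly 3.1 rad judged by eye, not calculated.
- **Disagreement between measurements:** One wrist-camera reading of the pivot was about 5 mm off the earlier ones in y. I used the earlier value for the last push.
- **Surroundings:** The jars, stamps and ink pad look unmoved in the last scene picture; I did not measure their positions. The gripper was about 20 cm clear of the case, with no contact force.

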